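Fit the blade insert under the slicer's spring clip

ROBOT

A 6-joint arm with a two-finger parallel gripper is mounted at the origin on the work surface. World frame = base frame: x ahead of the robot, y to its left, z up, the work surface at z = 0. Lengths are in m, angles in degrees, forces in N, time in s.
With the tool pointing down it reaches from about 0.275 to 0.975 m from the base axis. Payload 8.4 kg.
Tool frame: the origin (TCP) lies on the centre line of the jaws, within the pads' length; the fingertips stand 8 mm ahead of it and the grasp point (between the pads) lies 11 mm behind it (env.tip_extent is the distance from the TCP to the fingertips, in m); z points along the fingers, y is the line along which they close (so a half turn about z gives the same grasp; the last joint's range is limited). The gripper opens to 92 mm and grips with 3 to 60 N. Pads are 20 mm wide; open, the fingers measure 128 mm over their backs; the gripper's body (75 mm by 189 mm) begins 69 mm behind the grasp point.
Start: joints at [74.118, 20.225, 93.587, -0, 66.188, -0.138], TCP at [0.17, 0.602, 0.223] pointing down, gripper open.
Joint ranges: [-150.9, 150.9], [-52.94, 120.26], [3.33, 152.33], [-74.26, 254.26], [0, 154.13], [-172.89, 172.89]. Speed limits (degrees/s): [127.2, 127.2, 159.86, 180, 180, 180].

INTERFACE

Orientations are given as [roll, pitch, yaw] about the fixed x, y, z axes, in that order (R = Rz(yaw) Ry(pitch) Rx(roll)).
In Python, from bench import env, capture, camera_model, order gives the robot as it stands.
- The arm moves only by the tool carry_out, never from a script. Its argument "steps" is a list of rows, each a list of 7 numbers: the shift along the world's x, y, z in mm, then the turn, a rotation vector about the world's x, y, z in units of 5 degrees (1.0 is 5 degrees), then the gripper's target within -1 to 1 (shut at 1, half-way at 0, fully open at -1). A call has 1 to 12 rows; each row shifts and turns the commanded pose from where the row before left it; what a row does not reach is not made up. A row lasts 1/12 s, in which the tool goes at most 41.7 mm and 7.16 degrees, less where a joint would pass 70% of its speed; a pose out of reach is approached as far as the arm can. A call with a gripper value outside its range is refused whole. The fingers move at their own pace and stop on an object; "newtons" is the grip in N (left out, the last holds). Time passes only in rows, so rows that do not move let the fingers close. It gives the time, the measured TCP pose, the force, the opening and the grip force at its end, in the units of the state.
- env.read_state(): the state, without advancing time (a new reading comes with each control period).
- capture(name): name is "scene" or "top" or "wrist"; returns (picture, depth): 384x512x3 uint8, red, green, blue; 384x512 float32, m along the optical axis (not along the pixel's ray), 0 where there is no reading.
- camera_model(name): a dict with "camera_matrix" (3x3 intrinsics, pixels), "k1" (the pictures are not rectified: a ray, as slopes to the right and down, at radius r is drawn at 1 + k1 r^2 times it, then the intrinsics apply), "world_from_camera" (4x4, takes a point from camera to world coordinates). Camera axes: x right, y down, z forward; pixel columns grow to the right and rows downward; lengths in m; the calibration is good to about 2 mm. A picture is of the moment at which its call begins: read the wrist's pose just before it. camera_model takes no time and is no camera call; for the wrist camera it gives the pose at the moment of the call.
- order.sign_off(): hands the job in; it is judged then, once.
The state is a dict: "t": time; "qpos": joint angles; "joint_vel": joint speeds; "effort": joint torques, N m; "ee_pos": TCP position; "ee_rot": TCP orientation; "ft_force": force on the tool from outside, world axes, zero at the start; "ft_torque": the same for the moment, N m; "grip_width": opening from 0.0 (shut) to 1.0 (fully open); "gripper_force": force on a finger pad.
Only numpy, scipy, OpenCV 4.12 (cv2) and the standard library are available. Lean on these libraries where they do the work, as an engineer would, in place of code of your own. Each camera call takes 0.05 s, during which the arm holds its last target. There are 200 camera calls.

TASK

Fit the blade insert into the kitchen slicer: with one fingertip hold down the long press bar of the spring clip, and with the other push the insert by its upturned lip, forward beneath the raised clip, until the lip butts fully home against the two end blocks. Keep the bar held down until the insert is home, then let go so that the clip springs down on the insert, and move clear. Only press and push, do not pick the insert up, and leave the other things on the counter where they are.

Things in the scene. Friction and masses are not known exactly. Their poses are not given: they have to be found in the camera images.
- slicer: Black plastic kitchen slicer, lying fixed on the counter, 220 mm long (x) by 90 wide (y -43 to 47), short handle tab at its +x end. Origin on the counter under the deck's middle; x = way the insert is pushed, y = towards the press bar, z up. Deck top z = 15. Two low guides (5 high, inner faces y = +-23) keep the insert on the line y = 0.
- end_blocks (a point): Point on the slicer midway between its two end blocks, level with their rear (-x) faces, which stop the insert's lip: slicer (5, 0, 26) mm. Each block is 12 long (x 5 to 17), |y| 23 to 32, from the deck up to z = 37.
- clip_foot (a point): Underside centre of the clip's foot, a steel block 12 (x) by 22 (y) mm at slicer x 24 to 36, y -14 to 8, which bars the insert's way: shut, it hangs 1.5 mm above the deck; it rises with the clip, some 8 to 14 mm.
- clip (a joint): Spring clip: steel rocker about a rod along the slicer's x at y = 38, z = 27 mm. 0 rad = shut (foot down, bar up); grows as the bar is pushed down, stop at 0.30, springs back when let go. Above 0.2 the foot is well clear of the insert; 0.09 to 0.14 when the foot rests on the insert. The bar's middle line needs about 3 N to start, 7 N at the stop.
- press_bar (a point): Middle of the top of the clip's press bar: flat steel strip 112 mm long (slicer x -100 to 12), 42 wide (y 46 to 87), 3 thick, beside the deck. The point is at slicer x -44, y 69; z = 36 shut (strip slopes up outward 0.22 rad), about 27 at 0.27 rad (nearly level). May be pressed anywhere along its length; a fingertip may slide along it.
- insert: Blade insert lying in the guides: flat steel plate 60 mm long (x), 44 wide, 5 thick, one wide blade slot; at its rear (-x) edge an upturned lip 5 thick, 58 wide, top 28 above the underside. About 90 g. Origin: centre of the underside, slicer z = 15. Starts at slicer x -34 to -14, front edge short of the clip's foot; home is x = 30.
- lip (a point): Centre of the rear face of the insert's lip (the face to push; its normal is the slicer's -x), 18 mm above the insert's underside, slicer z = 33. Home is slicer x = 0.
- spare_a_mid (a point): Spare insert of the same size with coarse round holes, loose on the counter beside the slicer; point 10 above the counter at its middle. Leave it alone.
- spare_b_mid (a point): Spare insert of the same size with fine round holes, loose on the counter beside the slicer; point 10 above the counter at its middle. Leave it alone.
- pusher_mid (a point): White plastic food pusher, a knob 54 across and 55 tall, standing on the counter beyond the press bar; point half-way up. Leave it alone.
- mug: White mug, 80 across and 90 tall, origin under its centre. Leave it alone.
- jar: Glass jar with steel lid, 70 across and 100 tall, origin under its centre. Leave it alone.
- soap: Clear bottle, 66 across and 170 tall, origin under its centre. Leave it alone.
- peeler: Black-handled spatula, 170 long, lying on the counter. Leave it alone.
Things that resemble listed ones, but are neither listed nor needed, are in the scene too. Leave any orange look-alike of the insert alone.

How it is judged:
By the outcome, as a careful person would: the job done as asked, in the order asked, and still so for the second after the job is handed in, with the robot touching nothing.
It also fails if it takes over 35 s, if anything falls off the work surface, if the arm or the gripper's body presses on something with over 40 N, if the wrist force passes 120 N, or if a joint passes its speed limit or range.

## Working session

There is one attempt and no reset: what is moved stays moved. The work goes in short steps, Python scripts to look and compute and a tool call to move; the robot and the scene stay as the last step left them, time stands still between calls to the robot, and variables do not carry over. Pictures are saved under pics/ and viewed, at most 10 in all, crops included, and the job is handed in when it is done.

Besides the shell and the picture viewer there is one more tool, called after ">>>" as name(argument=value, ...), one argument or row to a line, values as JSON. carry_out: Moves the arm, as the interface text tells. Its arguments: {"type":"object","properties":{"steps":{"type":"array","items":{"type":"array","items":{"type":"number"}}},"newtons":{"type":"number"}},"required":["steps"]}

```bash
mkdir -p pics; ls
python3 - <<'E'
from bench import env,capture,camera_model
import cv2,numpy as np
s=env.read_state();print(s)
ims=[]
for n in("scene","top"):
    p,d=capture(n);np.savez(f"{n}.npz",p=p,d=d,**{k:np.array(v) for k,v in camera_model(n).items()})
    cv2.imwrite(f"pics/{n}.png",p[:,:,::-1]);print(n,camera_model(n))
E
```

```text
pics
{'t': 0.0, 'qpos': array([ 7.41190603e+01,  2.02626177e+01,  9.36292808e+01,  7.21059885e-05,
        6.61876806e+01, -1.38058758e-01]), 'joint_vel': array([-0.00973916, -0.04753416, -0.08391572, -0.02499403,  0.0046966 ,
        0.05231111]), 'effort': array([-4.15599556e-03, -5.93851125e+01, -3.34198523e+01,  6.93204557e-02,
        2.36442522e-02, -1.04888693e-04]), 'ee_pos': array([0.16944711, 0.60108378, 0.22186073]), 'ee_rot': array([-1.79920421e+02, -2.57679187e-04,  1.64257090e+02]), 'ft_force': array([-0.7588179 , -1.45426573,  0.36478056]), 'ft_torque': array([-0.00273388,  0.03670006,  0.00600335]), 'gripper_force': 0.0, 'grip_width': 0.999457297608527}
scene {'camera_matrix': array([[438.80387476,   0.        , 254.4372562 ],
       [  0.        , 438.80387476, 198.36832783],
       [  0.        ,   0.        ,   1.        ]]), 'k1': -0.14673751317004502, 'world_from_camera': array([[-0.70552781,  0.39311432, -0.58965383,  1.28160162],
       [ 0.70863686,  0.40075392, -0.58071516,  0.74994579],
       [ 0.00801864, -0.82756114, -0.56131833,  0.78035351],
       [ 0.        ,  0.        ,  0.        ,  1.        ]])}
top {'camera_matrix': array([[382.08628647,   0.        , 248.98106198],
       [  0.        , 382.08628647, 197.75853895],
       [  0.        ,   0.        ,   1.        ]]), 'k1': -0.0741222485420875, 'world_from_camera': array([[-0.002416  , -0.98329451,  0.1820057 ,  0.34766464],
       [-0.99983843,  0.00561719,  0.01707497, -0.02107352],
       [-0.01781209, -0.18193504, -0.98314921,  1.03051008],
       [ 0.        ,  0.        ,  0.        ,  1.        ]])}
```

View pics/scene.png

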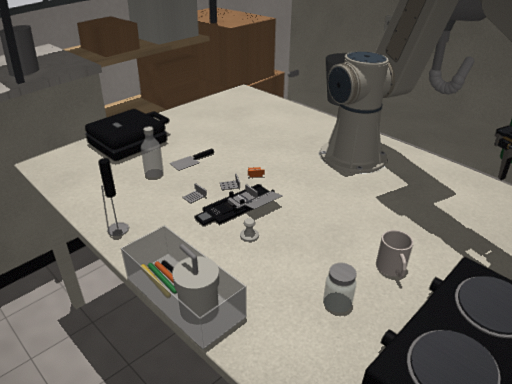

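View pics/top.png

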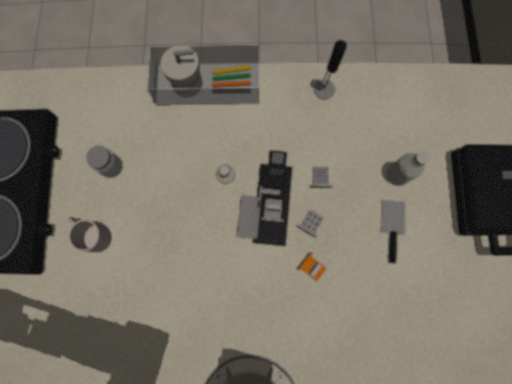

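The top view shows the slicer at (272,205), handle tab up at (277,158), press bar to the left at (248,217). Spares are at (320,177) and (311,223), the orange look-alike at (313,267). The insert candidate is inside the slicer deck near (271,209).

```bash
cat > h.py <<'E'
import numpy as np,cv2
def load(n):
    return np.load(f"{n}.npz")
def ray(c,uv):
    K=c["camera_matrix"];W=c["world_from_camera"]
    q=cv2.undistortPoints(np.array(uv,float).reshape(-1,1,2),K,np.array([float(c["k1"]),0,0,0])).reshape(-1,2)
    d=np.c_[q,np.ones(len(q))]@W[:3,:3].T
    return W[:3,3],d
def onplane(c,uv,z):
    o,d=ray(c,uv);return o+d*((z-o[2])/d[:,2])[:,None]
def pix(c,P):
    W=np.linalg.inv(c["world_from_camera"]);p=np.atleast_2d(P)@W[:3,:3].T+W[:3,3]
    s=p[:,:2]/p[:,2:];s=s*(1+float(c["k1"])*(s**2).sum(1,keepdims=True))
    K=c["camera_matrix"];return s*[K[0,0],K[1,1]]+K[:2,2]
E
python3 - <<'E'
from h import *
t=load("top");s=load("scene")
a=cv2.resize(t["p"][140:260,225:305],None,fx=5,fy=5,interpolation=cv2.INTER_CUBIC)
b=cv2.resize(s["p"][165:245,185:295],None,fx=5,fy=5,interpolation=cv2.INTER_CUBIC)[:600]
im=np.zeros((600,400+400,3),np.uint8);im[:,:400]=a;im[:291,400:]=cv2.resize(b,(400,291))
cv2.imwrite("pics/crop.png",np.clip(im[:,:,::-1].astype(float)*1.3,0,255))
hsv=t["p"].max(2)
m=(hsv<60).astype(np.uint8);m[:140]=0;m[255:]=0;m[:,:225]=0;m[:,305:]=0
n,l,st,c=cv2.connectedComponentsWithStats(m);print(st,c)
for uv in [(277,158),(259,168),(291,167),(287,244),(255,242),(240,198),(240,236),(272,215),(271,205)]:
    print(uv,onplane(t,[uv],.015)[0].round(3),t["d"][uv[1],uv[0]])
E
```

```text
[[     0      0    512    384 194806]
 [   254    151     37     94   1798]
 [   258    188      1      4      4]] [[255.33025163 191.41275936]
 [273.88598443 200.95661846]
 [258.         189.5       ]]
(277, 158) [ 0.647 -0.081  0.015] 1.0516088
(259, 168) [ 0.619 -0.031  0.015] 1.0473319
(291, 167) [ 0.621 -0.119  0.015] 1.0474303
(287, 244) [ 0.411 -0.104  0.015] 1.0238217
(255, 242) [ 0.416 -0.019  0.015] 1.0123527
(240, 198) [0.535 0.021 0.015] 1.0457343
(240, 236) [0.432 0.021 0.015] 0.99260074
(272, 215) [ 0.488 -0.065  0.015] 1.015536
(271, 205) [ 0.515 -0.063  0.015] 1.0224686[ WARN:0@0.129] global loadsave.cpp:1063 imwrite_ Unsupported depth image for selected encoder is fallbacked to CV_8U.
```

View pics/crop.png

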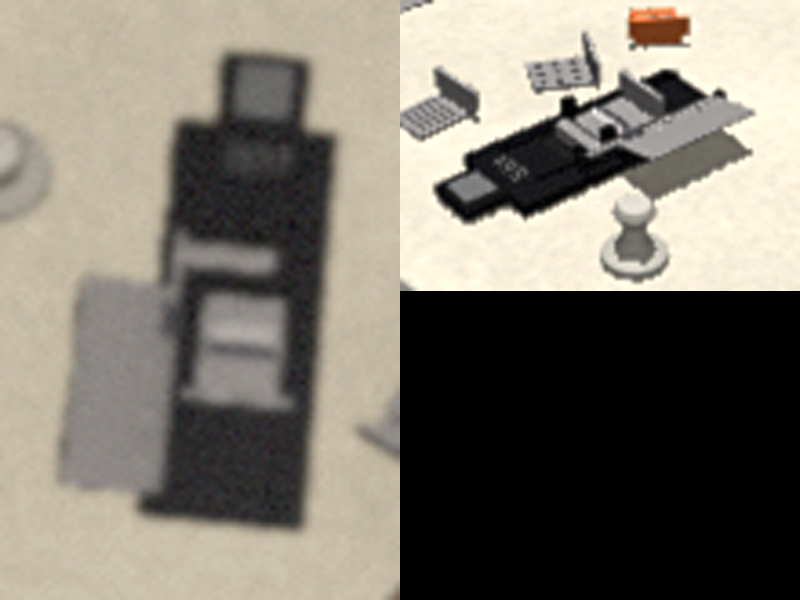

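The crop shows the insert (slot plate with lip) at full px (272,210), lip at about (272,220). The clip foot is at (272,191), the bar at about (248,217), and the slicer yaw is about -4°. What could be mistaken for the insert is spare A/B at (320,177) and (311,223), and the orange one at (313,267). I choose the one lying in the slicer.

Run:
```python
from h import *
from bench import env,camera_model
from scipy.spatial.transform import Rotation as R
s=env.read_state();W=camera_model("wrist")["world_from_camera"];r=R.from_euler("xyz",s["ee_rot"],degrees=True)
print("cam in tool",r.inv().apply(W[:3,3]-s["ee_pos"]).round(3));print((r.inv().as_matrix()@W[:3,:3]).round(2),camera_model("wrist")["camera_matrix"][0],env.tip_extent)
t=load("top")
def o(x,y,z):return onplane(t,[(225+x/5-.4,140+y/5-.4)],z)[0].round(4)
print("lip top rear ends",o(180,402,.043),o(295,408,.043))
print("foot",o(180,257,.035),o(277,262,.035))
print("bar",o(80,275,.041),o(60,485,.041),o(165,492,.032))
print("deck",o(178,123,.015),o(335,133,.015),o(303,527,.015),o(138,513,.015))
```

```text
cam in tool [ 0.08   0.001 -0.161]
[[ 0.   -0.96 -0.28]
 [ 1.   -0.    0.  ]
 [-0.   -0.28  0.96]] [333.70983852   0.         258.54433358] 0.008
lip top rear ends [ 0.4715 -0.034   0.043 ] [ 0.468  -0.0937  0.043 ]
foot [ 0.55   -0.0347  0.035 ] [ 0.547  -0.0862  0.035 ]
bar [0.5395 0.0182 0.041 ] [0.4288 0.0284 0.041 ] [ 0.4256 -0.026   0.032 ]
deck [ 0.6293 -0.0345  0.015 ] [ 0.623  -0.1206  0.015 ] [ 0.4081 -0.0989  0.015 ] [ 0.4159 -0.0117  0.015 ]
```

>>> carry_out(
  steps=[
    [15.4,-34.9,-1.2,0,0,0.12,-0.2],
    [15.4,-34.9,-1.2,0,0,0.12,-0.2],
    [15.4,-34.9,-1.2,0,0,0.12,-0.2],
    [15.4,-34.9,-1.2,0,0,0.12,-0.2],
    [15.4,-34.9,-1.2,0,0,0.12,-0.2],
    [15.4,-34.9,-1.2,0,0,0.12,-0.2],
    [15.4,-34.9,-1.2,0,0,0.12,-0.2],
    [15.4,-34.9,-1.2,0,0,0.12,-0.2],
    [15.4,-34.9,-1.2,0,0,0.12,-0.2],
  ],
)

```text
t: 0.85
ee_pos: [0.3083, 0.2856, 0.2116]
ee_rot: [-180.0, 0.0, 169.7]
ft_force: [0.7, -0.4, -0.3]
grip_width: 0.601
gripper_force: 0.0
```

>>> carry_out(
  steps=[
    [15.4,-34.9,-1.2,0,0,0.12,-0.2],
    [15.4,-34.9,-1.2,0,0,0.12,-0.2],
    [15.4,-34.9,-1.2,0,0,0.12,-0.2],
    [15.4,-34.9,-1.2,0,0,0.12,-0.2],
    [15.4,-34.9,-1.2,0,0,0.12,-0.2],
    [15.4,-34.9,-1.2,0,0,0.12,-0.2],
    [15.4,-34.9,-1.2,0,0,0.12,-0.2],
    [15.4,-34.9,-1.2,0,0,0.12,-0.2],
    [15.4,-34.9,-1.2,0,0,0.12,-0.2],
    [0,0,0,0,0,0,-0.2],
    [0,0,0,0,0,0,-0.2],
    [0,0,0,0,0,0,-0.2],
  ],
)

```text
t: 1.85
ee_pos: [0.4461, -0.0265, 0.2006]
ee_rot: [180.0, -0.1, 175.0]
ft_force: [-0.2, -0.1, -0.2]
grip_width: 0.602
gripper_force: 0.0
```

Run:
```python
from h import *
from bench import env,capture,camera_model
s=env.read_state();c=camera_model("wrist");p,d=capture("wrist")
np.savez("w1.npz",p=p,d=d,**{k:np.array(v) for k,v in c.items()})
print(s)
cv2.imwrite("pics/w1.png",cv2.resize(p[:,:,::-1],(800,600),interpolation=cv2.INTER_CUBIC))
```

```text
{'t': 1.85, 'qpos': array([-3.60420096e+00,  5.63944255e+00,  1.15741917e+02,  2.56374317e-02,
        5.86931403e+01, -8.85962388e+01]), 'joint_vel': array([ 1.8433854 , -0.61969034,  0.39420839,  0.01434788, -0.04140144,
       -0.05801463]), 'effort': array([-1.45766281e+00, -3.73807883e+01, -3.10674155e+01, -1.01808356e-01,
        5.91518285e-03, -6.23395666e-02]), 'ee_pos': array([ 0.44611908, -0.02646269,  0.20061229]), 'ee_rot': array([ 1.79979945e+02, -7.50166606e-02,  1.74978715e+02]), 'ft_force': array([-0.21135722, -0.09292318, -0.2090086 ]), 'ft_torque': array([ 0.03757721, -0.02605679,  0.0525359 ]), 'gripper_force': 0.0, 'grip_width': 0.6019601292716505}
```

View pics/w1.png

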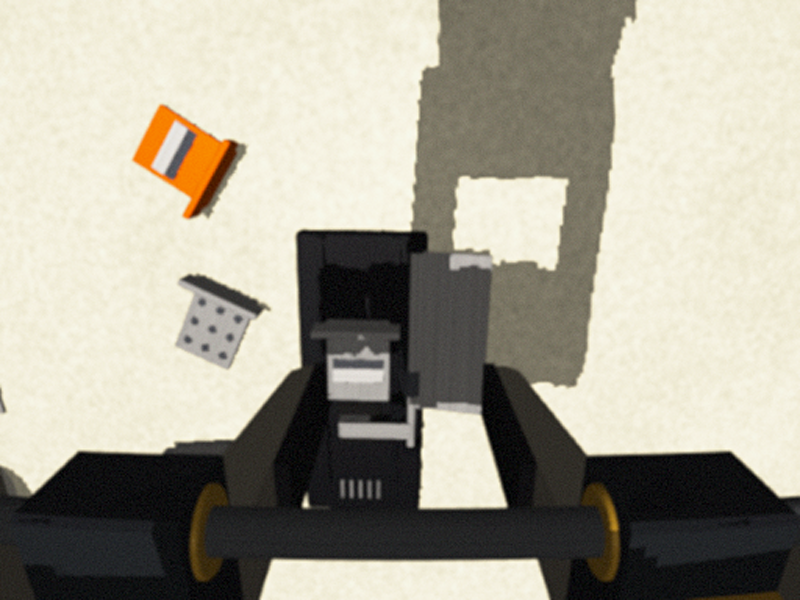

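The wrist view (shown at 800x600) has the deck's rear corners at (299,231) and (427,231), and the lip strip spanning (312..400, 320..338). Bar corners are at (412,252), (491,254), (483,412) and (410,405).

Run:
```python
from h import *
w=load("w1");k=512/800
def q(u,v,z):return onplane(w,[(u*k-.2,v*k-.2)],z)[0].round(4)
def dep(u,v):
    u,v=int(round(u*k)),int(round(v*k));o,D=ray(w,[(u,v)]);return (o+D[0]*w["d"][v,u]).round(4)
print("deck",q(299,231,.015),q(427,231,.015))
print("bar",q(412,252,.031),q(491,254,.041),q(483,412,.041),q(410,405,.031))
print("lip base",q(312,322,.02),q(400,322,.02))
for v in range(312,352,3): print(v,dep(350,v),dep(375,v),w["p"][int(v*k),int(350*k)])
print("bar mid",dep(450,330),"deck",dep(350,280))
L=q(299,231,.015)-q(427,231,.015)
```

```text
deck [ 0.4077 -0.0922  0.015 ] [ 0.4154 -0.0071  0.015 ]
bar [ 0.4257 -0.0183  0.031 ] [0.4295 0.0308 0.041 ] [0.5383 0.021  0.041 ] [ 0.5335 -0.0287  0.031 ]
lip base [ 0.4702 -0.0911  0.02  ] [ 0.4755 -0.0305  0.02  ]
312 [ 0.4677 -0.0647  0.014 ] [ 0.4691 -0.0473  0.0142] [0 0 7]
315 [ 0.4701 -0.065   0.0133] [ 0.4712 -0.0474  0.015 ] [9 7 7]
318 [ 0.4716 -0.0649  0.0159] [ 0.4737 -0.0477  0.0141] [18 20 17]
321 [ 0.472  -0.0648  0.0183] [ 0.4734 -0.0475  0.0187] [51 50 48]
324 [ 0.4716 -0.0639  0.0267] [ 0.4738 -0.0472  0.0247] [56 56 52]
327 [ 0.4716 -0.0632  0.0339] [ 0.4742 -0.0469  0.0303] [51 50 51]
330 [ 0.4719 -0.0626  0.0395] [ 0.4744 -0.0467  0.0364] [51 53 48]
333 [ 0.4734 -0.0626  0.0414] [ 0.4751 -0.0465  0.0406] [72 70 69]
336 [ 0.4753 -0.0628  0.0421] [ 0.4764 -0.0465  0.0432] [76 75 74]
339 [ 0.4855 -0.0663  0.0188] [ 0.4868 -0.0488  0.0195] [74 71 68]
342 [ 0.4873 -0.0664  0.0202] [ 0.4896 -0.0492  0.018 ] [77 76 72]
345 [ 0.4898 -0.0667  0.0197] [ 0.4919 -0.0494  0.0182] [73 73 73]
348 [ 0.4925 -0.0671  0.0186] [ 0.4932 -0.0494  0.0209] [73 74 71]
351 [ 0.4948 -0.0674  0.0189] [ 0.4961 -0.0498  0.0194] [71 67 68]
bar mid [0.4798 0.0028 0.0332] deck [ 0.4441 -0.0618  0.0152]
```

>>> carry_out(
  steps=[
    [0,1,-30,0,0,0,-0.2],
    [0,1,-35,0,0,0,-0.2],
    [0,0,-35,0,0,0,-0.2],
    [0,0,-30,0,0,0,-0.2],
    [0,0,-15,0,0,0,-0.2],
    [0,0,-7,0,0,0,-0.2],
    [0,0,-4,0,0,0,-0.2],
    [0,0,-4,0,0,0,-0.2],
    [0,0,-3,0,0,0,-0.2],
    [0,0,0,0,0,0,-0.2],
    [0,0,0,0,0,0,-0.2],
  ],
)

```text
t: 2.82
ee_pos: [0.4473, -0.0243, 0.0389]
ee_rot: [180.0, 0.1, 175.1]
ft_force: [-2.1, 3.5, 5.1]
grip_width: 0.602
gripper_force: 2.5
```

>>> carry_out(
  steps=[
    [0,0,-1.5,0,0,0,-0.2],
    [0,0,-1.5,0,0,0,-0.2],
    [0,0,-1,0,0,0,-0.2],
    [0,0,0,0,0,0,-0.2],
    [0,0,0,0,0,0,-0.2],
  ],
)

```text
t: 3.23
ee_pos: [0.4474, -0.0243, 0.0352]
ee_rot: [180.0, 0.1, 175.0]
ft_force: [-2.2, 4.5, 8.3]
grip_width: 0.599
gripper_force: 4.1
```

Run:
```python
from h import *
from bench import env,capture,camera_model
s=env.read_state();c=camera_model("wrist");p,d=capture("wrist")
np.savez("w2.npz",p=p,d=d,**{k:np.array(v) for k,v in c.items()})
print(s["t"],s["ee_pos"],s["ft_force"])
cv2.imwrite("pics/w2.png",cv2.resize(p[:,:,::-1],(800,600),interpolation=cv2.INTER_CUBIC))
```

```text
3.2333 [ 0.44741613 -0.02429621  0.03517277] [-2.24997106  4.54517026  8.30596259]
```

View pics/w2.png

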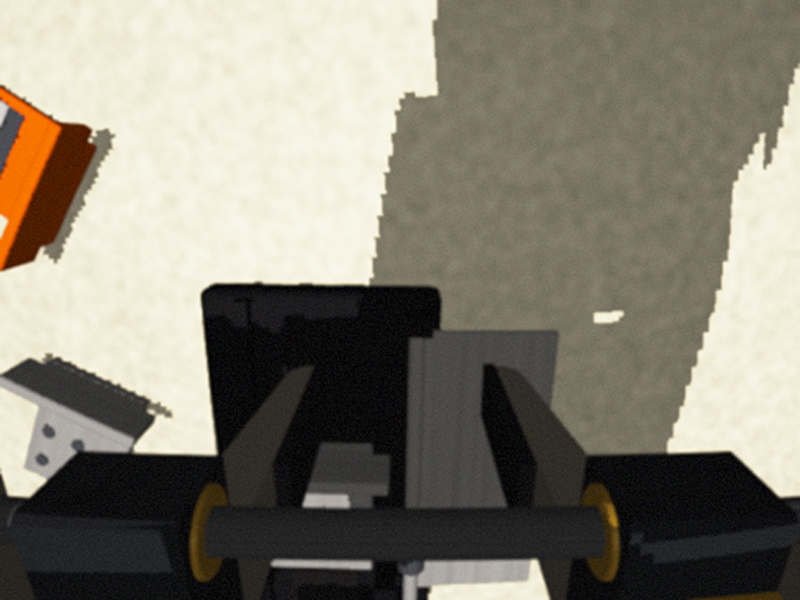

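The view shows the right finger on the bar at about (483,365), and the left finger behind the lip at about (312,365), with the lip at about (350,455). I'll check the clip angle from the bar's depth.

Run:
```python
from h import *
w=load("w2");k=512/800
v,u=np.mgrid[int(345*k):int(440*k),int(422*k):int(475*k)]
o,D=ray(w,np.c_[u.ravel(),v.ravel()]);P=o+D*w["d"][v,u].ravel()[:,None]
a=np.radians(-5.1);y=-np.sin(a)*(P[:,0]-.5195)+np.cos(a)*(P[:,1]+.0655)
m=abs(P[:,2]-np.median(P[:,2]))<.006
A=np.c_[y,np.ones(len(y))][m];f=np.linalg.lstsq(A,P[m,2],rcond=None)[0];print("slope",f,"z@69",f[0]*.069+f[1],"angle~",.22-f[0],y[m].min(),y[m].max())
```

```text
slope [-0.04334834  0.02917793] z@69 0.026186893127281705 angle~ 0.263348344881629 0.04196905823279118 0.06163087846530918
```

>>> carry_out(
  steps=[
    [5,-0.45,0,0,0,0,-0.2],
    [5,-0.45,0,0,0,0,-0.2],
    [5,-0.45,0,0,0,0,-0.2],
    [4,-0.36,0,0,0,0,-0.2],
    [4,-0.36,0,0,0,0,-0.2],
    [4,-0.36,0,0,0,0,-0.2],
    [4,-0.36,0,0,0,0,-0.2],
    [4,-0.36,0,0,0,0,-0.2],
    [4,-0.36,0,0,0,0,-0.2],
    [4,-0.36,0,0,0,0,-0.2],
  ],
)

```text
t: 4.12
ee_pos: [0.4887, -0.0285, 0.0349]
ee_rot: [-180.0, -0.1, 175.1]
ft_force: [-6.0, 0.7, 8.5]
grip_width: 0.598
gripper_force: 4.4
```

>>> carry_out(
  steps=[
    [4,-0.36,0,0,0,0,-0.2],
    [4,-0.36,0,0,0,0,-0.2],
    [3,-0.27,0,0,0,0,-0.2],
    [0,0,0,0,0,0,-0.2],
    [0,0,0,0,0,0,-0.2],
  ],
)

```text
t: 4.53
ee_pos: [0.5006, -0.0296, 0.0351]
ee_rot: [-180.0, -0.0, 175.1]
ft_force: [-4.9, -0.7, 9.1]
grip_width: 0.603
gripper_force: 4.1
```

>>> carry_out(
  steps=[
    [3,-0.27,0,0,0,0,-0.2],
    [3,-0.27,0,0,0,0,-0.2],
    [2,-0.18,0,0,0,0,-0.2],
    [1,-0.09,0,0,0,0,-0.2],
    [0,0,0,0,0,0,-0.2],
    [0,0,0,0,0,0,-0.2],
  ],
)

```text
t: 5.03
ee_pos: [0.5091, -0.0304, 0.035]
ee_rot: [-180.0, -0.1, 175.1]
ft_force: [-4.8, -0.0, 9.0]
grip_width: 0.6
gripper_force: 4.2
```

>>> carry_out(
  steps=[
    [1,-0.09,0,0,0,0,-0.2],
    [1,-0.09,0,0,0,0,-0.2],
    [0,0,0,0,0,0,-0.2],
    [0,0,0,0,0,0,-0.2],
  ],
)

```text
t: 5.37
ee_pos: [0.5109, -0.0305, 0.035]
ee_rot: [-180.0, -0.1, 175.1]
ft_force: [-6.6, 0.8, 8.2]
grip_width: 0.601
gripper_force: 4.3
```

>>> carry_out(
  steps=[
    [1,-0.09,0,0,0,0,-0.2],
    [1,-0.09,0,0,0,0,-0.2],
    [0,0,0,0,0,0,-0.2],
    [0,0,0,0,0,0,-0.2],
  ],
)

```text
t: 5.7
ee_pos: [0.5129, -0.0307, 0.035]
ee_rot: [-180.0, -0.1, 175.1]
ft_force: [-5.5, 0.6, 8.9]
grip_width: 0.601
gripper_force: 4.2
```

Run:
```python
from h import *
from bench import env,capture,camera_model
s=env.read_state();c=camera_model("wrist");p,d=capture("wrist")
np.savez("w3.npz",p=p,d=d,**{k:np.array(v) for k,v in c.items()})
print(s["t"],s["ee_pos"],s["ft_force"])
cv2.imwrite("pics/w3.png",cv2.resize(p[:,:,::-1],(800,600),interpolation=cv2.INTER_CUBIC))
```

```text
5.7 [ 0.51293243 -0.03070638  0.03500503] [-5.48341266  0.61544002  8.87148255]
```

View pics/w3.png

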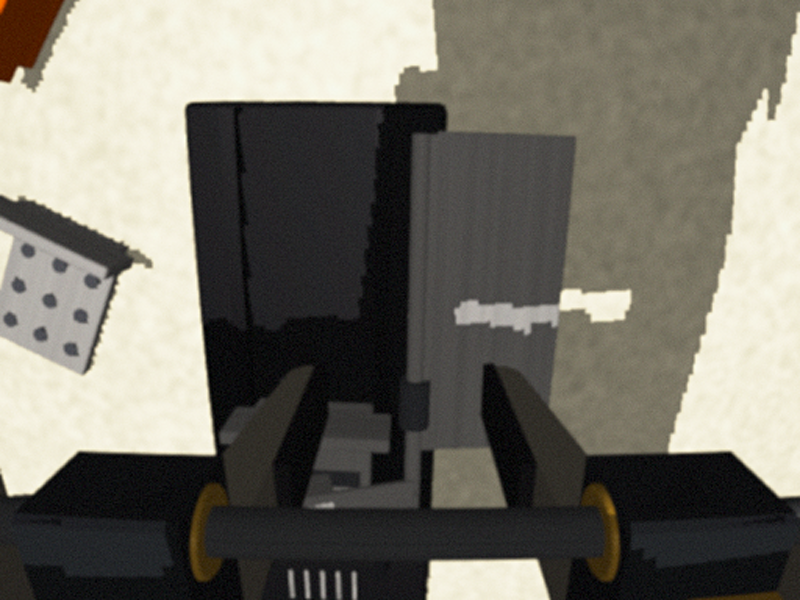

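The view shows the lip between about (225,405) and (390,450), with the foot raised over the insert at about (360,495). The finger is against the lip, and there is no force spike yet.

Run:
```python
from h import *
w=load("w3");k=512/800
def dep(u,v):
    u,v=int(round(u*k)),int(round(v*k));o,D=ray(w,[(u,v)]);return (o+D[0]*w["d"][v,u])
a=np.radians(-5.1);c,s=np.cos(a),np.sin(a)
def sl(P): 
    d=P-[.5195,-.0655,0];return (1e3*np.array([c*d[0]+s*d[1],-s*d[0]+c*d[1],d[2]])).round(1)
for u in(340,370,385,232):print(u,[list(sl(dep(u,v))) for v in range(400,460,6)])
def bar(u,v,z):return sl(onplane(w,[(u*k-.2,v*k-.2)],z)[0])
print("bar rear",bar(412,133,.029),bar(575,136,.0255),"front",bar(425,449,.029),bar(545,447,.0255),"deck rear",bar(188,103,.015),bar(446,105,.015))
```

```text
340 [[np.float64(0.5), np.float64(11.0), np.float64(14.5)], [np.float64(1.2), np.float64(11.4), np.float64(18.5)], [np.float64(0.9), np.float64(12.1), np.float64(23.9)], [np.float64(-89.3), np.float64(35.0), np.float64(196.3)], [np.float64(1.5), np.float64(12.9), np.float64(31.2)], [np.float64(0.8), np.float64(13.5), np.float64(36.7)], [np.float64(1.0), np.float64(13.9), np.float64(40.6)], [np.float64(2.5), np.float64(14.1), np.float64(42.1)], [np.float64(5.1), np.float64(13.9), np.float64(41.8)], [np.float64(21.3), np.float64(10.8), np.float64(19.9)]]
370 [[np.float64(0.4), np.float64(22.4), np.float64(14.6)], [np.float64(1.4), np.float64(22.6), np.float64(17.9)], [np.float64(1.6), np.float64(22.9), np.float64(22.5)], [np.float64(1.1), np.float64(23.2), np.float64(28.2)], [np.float64(1.7), np.float64(23.4), np.float64(30.7)], [np.float64(1.5), np.float64(23.7), np.float64(35.4)], [np.float64(1.9), np.float64(23.9), np.float64(38.9)], [np.float64(2.6), np.float64(24.0), np.float64(41.9)], [np.float64(4.8), np.float64(24.0), np.float64(42.2)], [np.float64(22.5), np.float64(22.2), np.f
[... 587 characters left out ...]
4(1.8), np.float64(-32.3), np.float64(12.9)], [np.float64(4.1), np.float64(-32.3), np.float64(13.7)], [np.float64(6.3), np.float64(-32.2), np.float64(14.7)], [np.float64(-1.1), np.float64(-25.6), np.float64(33.4)], [np.float64(-0.8), np.float64(-24.7), np.float64(36.3)], [np.float64(-0.7), np.float64(-23.4), np.float64(40.4)], [np.float64(0.9), np.float64(-23.1), np.float64(41.7)], [np.float64(-19.9), np.float64(-8.7), np.float64(80.6)], [np.float64(-20.1), np.float64(-7.7), np.float64(83.9)], [np.float64(-20.8), np.float64(-6.4), np.float64(87.7)]]
bar rear [-96.7  37.4  29. ] [-96.7  89.2  25.5] front [12.9 43.  29. ] [14.5 88.2 25.5] deck rear [-107.9  -37.3   15. ] [-106.4   48.8   15. ]
```

>>> carry_out(
  steps=[
    [1,-0.09,0,0,0,0,-0.2],
    [0,0,0,0,0,0,-0.2],
    [1,-0.09,0,0,0,0,-0.2],
    [0,0,0,0,0,0,-0.2],
    [0,0,0,0,0,0,-0.2],
  ],
)

```text
t: 6.17
ee_pos: [0.5141, -0.0308, 0.0349]
ee_rot: [-180.0, -0.2, 175.1]
ft_force: [-7.7, -0.3, 10.4]
grip_width: 0.602
gripper_force: 5.5
```

>>> carry_out(
  steps=[
    [1,-0.09,0,0,0,0,-0.2],
    [0,0,0,0,0,0,-0.2],
    [0,0,0,0,0,0,-0.2],
  ],
)

```text
t: 6.42
ee_pos: [0.5141, -0.0309, 0.0348]
ee_rot: [-180.0, -0.3, 175.1]
ft_force: [-10.1, 0.4, 11.2]
grip_width: 0.598
gripper_force: 6.8
```

>>> carry_out(
  steps=[
    [1,-0.09,0,0,0,0,-0.2],
    [1,-0.09,0,0,0,0,-0.2],
    [0,0,0,0,0,0,-0.2],
    [0,0,0,0,0,0,-0.2],
  ],
)

```text
t: 6.75
ee_pos: [0.5143, -0.0309, 0.0346]
ee_rot: [-180.0, -0.5, 175.0]
ft_force: [-16.9, 1.4, 16.5]
grip_width: 0.602
gripper_force: 10.2
```

>>> carry_out(
  steps=[
    [-2,0.18,0,0,0,0,-0.2],
    [-2,0.18,0,0,0,0,-0.2],
    [-2,0.18,0,0,0,0,-0.2],
    [-2,0.18,0,0,0,0,-0.2],
    [-2,0.18,0,0,0,0,-0.2],
    [0,0,0,0,0,0,-0.2],
    [0,0,0,0,0,0,-0.2],
  ],
)

```text
t: 7.33
ee_pos: [0.5125, -0.0306, 0.0364]
ee_rot: [180.0, 0.4, 175.0]
ft_force: [3.3, 0.2, 7.4]
grip_width: 0.603
gripper_force: 3.6
```

>>> carry_out(
  steps=[
    [0,0,2,0,0,0,-0.2],
    [0,0,3,0,0,0,-0.2],
    [0,0,3,0,0,0,-0.2],
    [0,0,3,0,0,0,-0.2],
    [0,0,5,0,0,0,-0.2],
    [-5,0,15,0,0,0,-0.2],
    [-10,0,25,0,0,0,-0.2],
    [-15,0,30,0,0,0,-0.2],
    [-15,0,30,0,0,0,-0.2],
    [-15,0,30,0,0,0,-0.2],
    [0,0,0,0,0,0,-0.2],
    [0,0,0,0,0,0,-0.2],
  ],
)

```text
t: 8.33
ee_pos: [0.4492, -0.0303, 0.1816]
ee_rot: [180.0, 0.2, 175.1]
ft_force: [0.1, -0.5, -0.7]
grip_width: 0.602
gripper_force: 0.0
```

Run:
```python
from h import *
from bench import env,capture,camera_model
s=env.read_state();c=camera_model("wrist");p,d=capture("wrist")
np.savez("w4.npz",p=p,d=d,**{k:np.array(v) for k,v in c.items()})
print(s["t"],s["ee_pos"],s["ft_force"])
cv2.imwrite("pics/w4.png",cv2.resize(p[120:,120:400][:,:,::-1],None,fx=2.2,fy=2.2,interpolation=cv2.INTER_CUBIC))
```

```text
8.3333 [ 0.44915256 -0.03025044  0.18162773] [ 0.07548217 -0.5418711  -0.67128339]
```

View pics/w4.png

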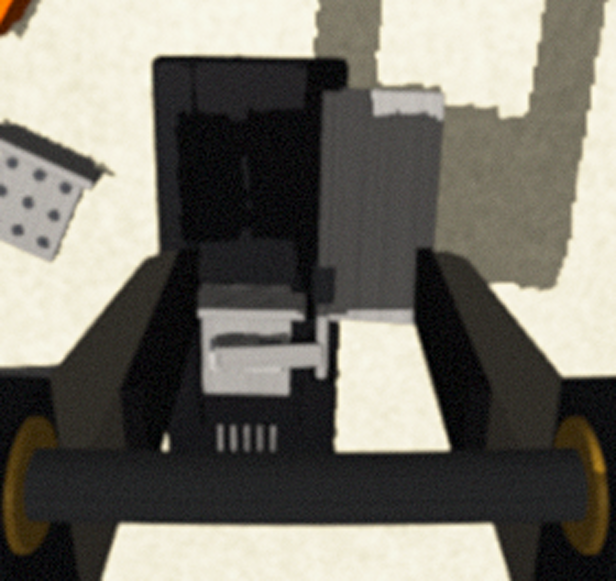

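The view shows the clip foot at (265,357) resting on the insert, with the lip at (250,297) next to the blocks. I'll check that the lip is home and the clip angle is right.

Run:
```python
from h import *
a=np.radians(-5.1);c,s=np.cos(a),np.sin(a)
w=load("w4")
def S(P):
    d=P-[.5195,-.0655,0];return 1e3*np.c_[c*d[:,0]+s*d[:,1],-s*d[:,0]+c*d[:,1],d[:,2]]
v,u=np.mgrid[120:384,120:400];o,D=ray(w,np.c_[u.ravel(),v.ravel()]);P=S(o+D*w["d"][v,u].ravel()[:,None])
x,y,z=P.T
m=(abs(x)<8)&(z>24)&(z<38)&(abs(y)<27)
for lo in range(-27,27,9):
    q=m&(y>=lo)&(y<lo+9);print(lo,q.sum(),np.median(x[q]).round(2))
b=(x>-90)&(x<0)&(y>52)&(y<84)&(z>20)&(z<50);f=np.polyfit(y[b],z[b],1);print("bar slope",f,"angle",.22-f[0])
b=(x>50)&(x<120)&(abs(y)<20)&(z<20)
print("blocks front", [ (np.median(x[q]).round(1),q.sum()) for q in [ (z>30)&(z<40)&(y>lo)&(y<lo+7)&(x>9)&(x<22) for lo in(-31,24)]])
q=(z>40)&(z<47)&(abs(y)<29)&(abs(x)<12);print("lip top x",np.percentile(x[q],[5,50,95]).round(1))
q=(z>17)&(z<23)&(abs(y)<18)&(x>45)&(x<75);print("plate front x",np.percentile(x[q],[90,99]).round(1))
r=(z>12)&(z<18)&(x<-90)&(abs(y)<30);print("deck rear",np.percentile(x[r],[1]))
q=(z>25)&(z<60)&(y>60)&(y<80);print("bar x",np.percentile(x[q],[1,99]))
```

```text
-27 13 1.29
-18 56 1.12
-9 52 1.37
0 52 1.52
9 51 1.7
18 57 1.82
bar slope [ 0.11565224 22.94010704] angle 0.10434776374338754
blocks front [(np.float64(nan), np.int64(0)), (np.float64(14.5), np.int64(58))]
lip top x [1.3 3.3 5.8]
plate front x [59.6 61.1]
deck rear [-107.64450907]
bar x [-96.18899362  12.91029624]
  return _methods._mean(a, axis=axis, dtype=dtype,
  ret = ret.dtype.type(ret / rcount)
```

Run:
```python
from h import *
a=np.radians(-5.1);c,s=np.cos(a),np.sin(a)
w=load("w4")
def S(P):
    d=P-[.5195,-.0655,0];return 1e3*np.c_[c*d[:,0]+s*d[:,1],-s*d[:,0]+c*d[:,1],d[:,2]]
for u in (251,255,258,261,263,265):
    v=np.arange(243,278);o,D=ray(w,np.c_[np.full(35,u),v]);P=S(o+D*w["d"][v,u][:,None])
    print(u,[tuple(int(round(t)) for t in p) for p in P])
cv2.imwrite("pics/w4b.png",cv2.resize(np.clip(w["p"][235:310,195:285].astype(float)*2,0,255).astype(np.uint8)[:,:,::-1],None,fx=7,fy=7,interpolation=cv2.INTER_CUBIC))
```

```text
251 [(-5, 22, 14), (-4, 22, 15), (-2, 22, 13), (-2, 22, 14), (0, 22, 14), (1, 22, 14), (3, 22, 13), (1, 22, 18), (2, 22, 20), (2, 22, 22), (1, 23, 26), (1, 23, 27), (2, 23, 29), (2, 23, 30), (2, 23, 33), (2, 23, 36), (2, 23, 38), (2, 23, 40), (2, 23, 42), (3, 23, 43), (5, 23, 41), (5, 23, 43), (6, 23, 42), (20, 22, 20), (22, 22, 18), (22, 22, 19), (24, 22, 18), (25, 22, 18), (26, 22, 19), (28, 22, 18), (28, 22, 19), (30, 22, 18), (31, 22, 19), (26, 22, 29), (26, 23, 31)]
255 [(-7, 27, 19), (-6, 27, 19), (-5, 27, 19), (-4, 27, 19), (-3, 27, 20), (-1, 27, 18), (-2, 27, 22), (0, 27, 20), (2, 27, 19), (3, 27, 19), (2, 27, 24), (2, 27, 27), (2, 27, 29), (2, 27, 32), (2, 27, 33), (2, 27, 36), (3, 27, 36), (2, 27, 41), (2, 27, 41), (3, 27, 42), (4, 27, 42), (5, 27, 42), (6, 27, 42), (11, 27, 35), (12, 27, 36), (14, 27, 35), (13, 27, 37), (15, 27, 37), (17, 27, 36), (18, 27, 36), (19, 27, 35), (30, 27, 18), (31, 27, 19), (27, 27, 28), (26, 27, 31)]
258 [(-5, 30, 14), (-4, 30, 15), (-3, 30, 14), (-2, 30, 15), (0, 30, 14), (1, 30, 14), (2, 30, 14), (3, 30, 14), (4, 30, 15), (5, 30, 16), (2, 30
[... 1101 characters left out ...]
 (19, 35, 14), (20, 35, 14), (21, 35, 15), (22, 35, 15), (24, 35, 13), (25, 35, 13), (26, 35, 14), (27, 35, 15), (28, 35, 15), (30, 35, 14), (32, 35, 13), (33, 35, 13), (34, 35, 14), (26, 35, 30), (27, 35, 30)]
265 [(-12, 37, 30), (-11, 37, 31), (-10, 37, 29), (-9, 37, 31), (-8, 37, 31), (-7, 37, 31), (-6, 37, 31), (-5, 37, 32), (-4, 37, 31), (-2, 37, 30), (-2, 37, 32), (0, 37, 31), (1, 37, 31), (2, 37, 31), (3, 37, 32), (4, 37, 31), (6, 37, 30), (7, 37, 29), (9, 37, 29), (10, 37, 28), (11, 37, 29), (13, 37, 28), (13, 37, 29), (15, 37, 28), (16, 37, 28), (16, 37, 30), (18, 37, 29), (19, 37, 30), (21, 37, 28), (22, 37, 29), (23, 37, 29), (25, 37, 28), (26, 37, 28), (26, 37, 29), (27, 37, 31)]
```

View pics/w4b.png

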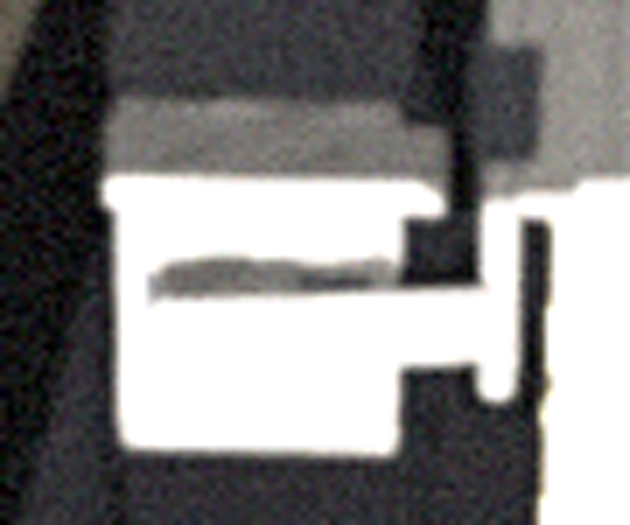

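The lip rear sits 17 mm behind the block fronts, as it should when home. The clip angle is 0.10, so the foot rests on the insert, and the robot is clear.

```bash
python3 -c "
from bench import order;print(order.sign_off())"
```

```text
the job is handed in; nothing more can be done
None
```

The insert is home against the end blocks, to within about 0.5 mm as measured. The bar was held down until then, the clip has sprung down onto the insert (about 0.10 rad), the arm is clear, and the job is handed in.

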